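# Prise open a jammed cash box

### The arm

A 6-joint arm with a two-finger parallel gripper is mounted at the origin on a cart in front of the work surface, level with it; the furniture and walls round the work are solid. World frame = base frame: x ahead of the robot, y to its left, z up, the work surface at z = 0. Lengths are in mm, angles in rad, forces in N, time in s.
With the tool pointing down it reaches from about 300 to 775 mm from the base axis. Payload 14.6 kg.
Tool frame: the origin (TCP) lies at the very end of the fingers, on their centre line; the grasp point (between the pads) lies 19 mm behind it (bot.grasp_offset is the distance from the TCP to the grasp point, in mm); z points along the fingers, y is the direction in which the jaws open and shut (so a half turn about z gives the same grasp; the last joint's range is limited). The gripper opens to 94 mm and grips with 3 to 60 N. Pads are 16 mm wide; open, the fingers measure 119 mm over their backs; the gripper's body (75 mm by 177 mm) begins 78 mm behind the grasp point.
Start: joints at [-1.34, 0.3, 1.521, -0, 1.321, -0.067], TCP at [161.373, -525.783, 205.446] pointing down, gripper open.
Joint ranges: [-3.03, 3.03], [-0.79, 2.21], [0.23, 2.52], [-1.04, 4.18], [0, 3.07], [-2.55, 2.55]. Speed limits (rad/s): [2.22, 2.22, 2.57, 3.14, 3.14, 3.14].

### API

Orientations are given as a unit quaternion [w, x, y, z].
In Python, from station import bot gives the robot as it stands. The module is installed in compiled form; this text tells all that it offers.
- The arm moves only by the tool servo_tool, never from a script. Its argument "deltas" is a list of rows, each a list of 7 numbers: the closure, from -1 (fully open) to 1 (shut), then the shift along the tool's x, y, z in cm, then the turn, a rotation vector about the tool's x, y, z in degrees. In form: [[gripper, tx, ty, tz, rx, ry, rz], ...]. A call has 1 to 10 rows; each row is the pose to reach, as a shift and turn from the pose commanded when the call began, along the tool's axes at that moment; what a row does not reach only later rows make up. A row lasts 1/8 s, in which the tool goes at most 62.5 mm and 10.7 degrees, less where a joint would pass 70% of its speed; a pose out of reach is approached as far as the arm can. A call with a gripper value outside its range is refused whole. The fingers move at their own pace and stop on an object; "squeeze" is the grip in N (left out, the last holds). Time passes only in rows, so rows that repeat a pose let the fingers close. It gives the time, the measured TCP pose, the force and the opening at its end, in the units of the state.
- bot.get_obs(): the state, without advancing time (a new reading comes with each control period).
- bot.snapshot(name): name is "scene" or "top"; returns (picture, depth): 400x640x3 uint8, blue, green, red; 400x640 float32, mm along the optical axis (not along the pixel's ray), 0 where there is no reading.
- bot.camera_model(name): a dict with "fx", "fy", "cx", "cy" (pixels), "rvec" (rotation vector, rad) and "tvec" (3), from world to camera coordinates, as OpenCV has them. Camera axes: x right, y down, z forward; pixel columns grow to the right and rows downward; lengths in mm; the calibration is good to about 2 mm. A picture is of the moment at which its call begins. camera_model takes no time and is no camera call.
- bot.sign_off(): hands the job in, once; it reports no verdict.
Trained networks look in the newest picture that a camera, given by its name, has taken for a name from the list of things; names that differ only in an ending like _2 or _b are one class to them, and where a whole thing is asked for, a point or a joint stands for the part that bears it (a point fixed in the world has none). Each returns a list of dicts, best first, with "score" (0 to 1); they miss things now and then, are a little off and sometimes report something else, mostly with a low value. They report only what shows in the picture. A call takes as long as a camera call.
- bot.search_frame(camera, label): "box" ([left, top, width, height] in pixels, round what is visible of it).
- bot.cut_out(camera, label): "pixels" (400x640 bool, what is visible of it) and "box" ([left, top, width, height] in pixels, round what is visible of it).
- bot.mark_of(camera, label): "location" ([row, column] in pixels: a listed point, or the origin of a listed thing).
The state is a dict: "clock": time; "joint_positions": joint angles; "dq": joint speeds; "effort": joint torques, N m; "eef_pos": TCP position; "tool_rot": TCP orientation; "contact_force": force on the tool from outside, world axes, zero at the start; "ft_torque": the same for the moment, N m; "opening": opening from 0.0 (shut) to 1.0 (fully open).
Only numpy, scipy, OpenCV 4.12 (cv2) and the standard library are available. Lean on these libraries where they do the work, as an engineer would, in place of code of your own. Each camera call takes 0.05 s, during which the arm holds its last target. There are 200 camera calls.

### The job

The lid of the blue steel cash box has jammed shut. Put the red screwdriver's tip under the lip of the lid, lever it down over the steel ridge in front of the box until the lid comes loose from its catch, then swing the lid open until it stands about upright. Lay the screwdriver back on the black rubber mat, keep your fingers off the lid until it is loose, and leave the lock cylinder, padlock and oil bottle where they are.

Things in the scene. Friction and masses are not known exactly. Their poses are not given: they have to be found in the camera images.
- screwdriver: Loose flat screwdriver with red handle, 180 mm long, 0.09 kg, lying on the mat. Origin on its underside at half length; its own -y axis points to the tip. Handle 95 mm long and 23 mm thick (from y = -5 to +90 mm), steel shaft 85 mm long and 7 mm thick (y = -5 to -90 mm); shaft and handle axis 11.5 mm above the origin.
- driver_handle (a point): Point on the screwdriver's axis on the front part of the red handle near the centre of mass, 115 mm behind the tip, half-way up; a good place to grip; same axes as the screwdriver (-y to the tip).
- driver_tip (a point): Tip of the screwdriver, on its axis.
- jig: Wooden holding jig fixed to the bench with the blue steel cash box in it; origin at bench level under the middle of the box. Its -x axis points from the box to the ridge (the side from which the screwdriver comes), z up. Box 110 mm deep (x), 120 mm wide (y); front wall outside at x = -55 mm, top rim 63 mm above the bench. Board 12 mm thick.
- lid_lip (a point): Middle of the front edge of the lid's lip, on its underside; moves with the lid. The lip is a plate 4 mm thick and 90 mm wide that sticks out 18 mm in front of the box's front wall; when shut its underside is level, 64 mm above the bench, at x = -73 mm of the jig.
- lid_hinge (a point): Middle of the lid's hinge axis (along the jig's y), 64 mm above the bench at x = +56 mm of the jig, 129 mm from the lip's front edge. Axes as the jig.
- lid (a joint): Angle of the blue steel lid (4 mm plate, low wire handle on top), rad: 0 shut, grows as it opens, stop at 1.75. A snap catch holds it: lever the lip up with 15 to 20 N, easing after 6 mm, until it is loose at 12 mm (0.09 rad). Beyond that it needs about 2 N at the lip, and hinge friction keeps it where it is left (half open it sinks very slowly).
- fulcrum: Fixed fulcrum in front of the box: a round steel ridge 12 mm thick and 52 mm long along the jig's y, on a wooden block; origin 12 mm above the bench at x = -101 mm of the jig.
- fulcrum_top (a point): Top of the steel ridge at its middle, 60 mm above the bench, 28 mm in front of the lip's front edge. The ridge's centre line lies 6 mm below.
- mat: Black rubber mat fixed on the bench, 200 mm (own x) by 110 mm (own y), 3 mm thick; origin at the centre of its underside.
- brass_cylinder_c (a point): Bystander: brass lock cylinder, 35 mm across, 30 mm high; its centre.
- brass_padlock_c (a point): Bystander: brass padlock lying flat, 68 x 42 x 17 mm; its centre.
- oil_bottle_c (a point): Bystander: white oil bottle with red spout, standing, 37 mm across, 122 mm high; its centre.

How it is judged:
By the outcome, as a careful person would: the job done as asked, in the order asked, and still so for the second after the job is handed in, with the robot touching nothing.
It also fails if it takes over 72 s, if anything falls off the work surface, if the arm or the gripper's body presses on something with over 40 N, if the wrist force passes 120 N, or if a joint passes its speed limit or range.

## Working session

There is one attempt and no reset: what is moved stays moved. The work goes in short steps, Python scripts to look and compute and a tool call to move; the robot and the scene stay as the last step left them, time stands still between calls to the robot, and variables do not carry over. Pictures are saved under pics/ and viewed, about 8 in all and at most 12, crops included, and the job is handed in when it is done.

Besides the shell and the picture viewer there is one more tool, called after ">>>" as name(argument=value, ...), one argument or row to a line, values as JSON. servo_tool: Moves the arm, as the interface text tells. Its arguments: {"type":"object","properties":{"deltas":{"type":"array","items":{"type":"array","items":{"type":"number"}}},"squeeze":{"type":"number"}},"required":["deltas"]}

```bash
mkdir -p pics; cat > h.py <<'E'
from station import bot
import numpy as np, cv2
from scipy.spatial.transform import Rotation as R
np.set_printoptions(precision=1,suppress=True)
def cam(n):
    c=bot.camera_model(n); return c, cv2.Rodrigues(np.array(c["rvec"],float))[0], np.array(c["tvec"],float).ravel()
def px2w(n,rc,d=None,z=None):
    c,Rm,t=cam(n); r,q=rc
    ray=np.array([(q-c["cx"])/c["fx"],(r-c["cy"])/c["fy"],1.0])
    o=-Rm.T@t; v=Rm.T@ray
    if d is None: d=(z-o[2])/v[2]
    return o+v*d
def w2px(n,p):
    c,Rm,t=cam(n); q=Rm@np.array(p,float)+t
    return np.array([c["fy"]*q[1]/q[2]+c["cy"],c["fx"]*q[0]/q[2]+c["cx"]])
def cloud(n,dep,mask):
    rr,cc=np.nonzero(mask&(dep>0)); c,Rm,t=cam(n); d=dep[rr,cc]
    P=np.stack([(cc-c["cx"])/c["fx"]*d,(rr-c["cy"])/c["fy"]*d,d],1)
    return (P-t)@Rm
def pose():
    o=bot.get_obs(); q=o["tool_rot"]; return np.array(o["eef_pos"]),R.from_quat([q[1],q[2],q[3],q[0]])
E
cat > a.py <<'E'
from h import *
for n in("top","scene"):
    im,dep=bot.snapshot(n); cv2.imwrite(f"pics/{n}0.png",im)
    print(n,"cam",(-cam(n)[1].T@cam(n)[2]))
    for l in ["driver_handle","driver_tip","lid_lip","lid_hinge","fulcrum_top","mat","jig","brass_cylinder_c","brass_padlock_c","oil_bottle_c"]:
        z={"driver_handle":14.5,"driver_tip":14.5,"lid_lip":64,"lid_hinge":64,"fulcrum_top":60,"brass_cylinder_c":15,"brass_padlock_c":8,"oil_bottle_c":61}.get(l,0)
        for m in bot.mark_of(n,l)[:2]: print(l,round(m["score"],2),np.array(m["location"]),px2w(n,m["location"],z=z))
o=bot.get_obs();print(o["clock"],o["eef_pos"],o["tool_rot"],o["opening"],pose()[1].as_matrix())
E
python3 a.py
```

```text
top cam [ 431.8  -96.4 1089.8]
driver_handle 0.93 [261.3 430.9] [ 417.6 -375.8   14.5]
lid_lip 0.74 [218.9 339.6] [ 512.8 -151.1   64. ]
lid_hinge 0.93 [213.7 288.1] [522.9 -30.5  64. ]
fulcrum_top 0.54 [218.4 353.5] [ 514.8 -183.9   60. ]
mat 0.56 [252.4 425.9] [ 438.9 -367.6    0. ]
jig 0.62 [218.  309.6] [518.8 -80.    0. ]
brass_cylinder_c 0.74 [188.3 365.8] [ 593.5 -217.7   15. ]
brass_padlock_c 0.85 [268.2 220.3] [392.4 134.2   8. ]
oil_bottle_c 0.64 [140.  278.9] [700.1  -3.8  61. ]
scene cam [ 234.4 -790.5  606.3]
driver_handle 0.68 [308.7 314.3] [ 418.8 -364.5   14.5]
driver_handle 0.25 [171.4 355.1] [754.1  68.6  14.5]
driver_tip 0.7 [285.4 357.2] [ 526.2 -347.1   14.5]
lid_lip 0.63 [216.  312.9] [ 512.6 -146.6   64. ]
lid_hinge 0.7 [189.5 299.7] [527.5 -24.2  64. ]
lid_hinge 0.64 [242.3 317.5] [ 483.2 -238.4   64. ]
mat 0.78 [310.7 326.1] [ 443.1 -368.4    0. ]
mat 0.2 [216.4 314.3] [548.2 -73.8   0. ]
jig 0.84 [220.5 305.6] [519.6 -80.5   0. ]
jig 0.35 [244.9 355. ] [ 592.8 -220.4    0. ]
brass_cylinder_c 0.75 [242.9 354.8] [ 587.  -228.1   15. ]
brass_cylinder_c 0.32 [311. 313.] [ 414.  -368.9   15. ]
brass_padlock_c 0.74 [187.6 238.2] [392.6 142.4   8. ]
oil_bottle_c 0.66 [171.9 349.2] [696.2   5.8  61. ]
oil_bottle_c 0.38 [242.6 315.3] [ 479.7 -234.3   61. ]
1.1 [ 161.4 -525.8  205.5] [ 0.   1.   0.1 -0. ] 0.9983520712517043 [[ 1.   0.3 -0. ]
 [ 0.3 -1.  -0. ]
 [-0.   0.  -1. ]]
```

```bash
python3 - <<'E'
import cv2
a=cv2.imread("pics/top0.png")[130:310,190:500]; cv2.imwrite("pics/topc.png",cv2.resize(a,None,fx=2.5,fy=2.5,interpolation=cv2.INTER_CUBIC))
a=cv2.imread("pics/scene0.png")[130:340,190:450]; cv2.imwrite("pics/scenec.png",cv2.resize(a,None,fx=2.5,fy=2.5,interpolation=cv2.INTER_CUBIC))
E
```

```text
(no output)
```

View pics/topc.png

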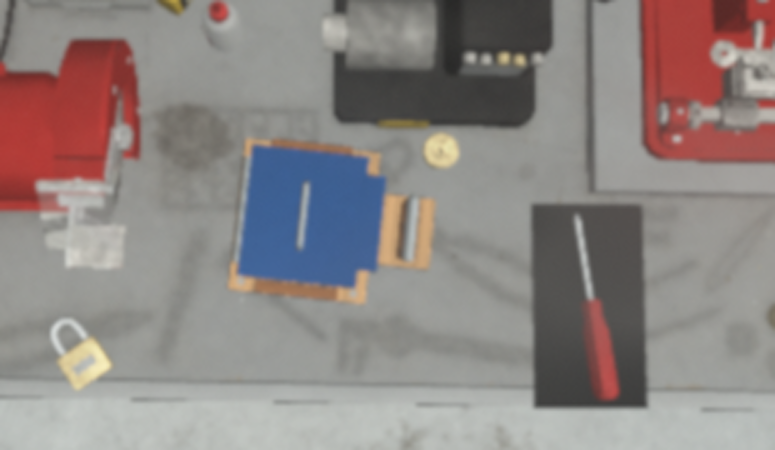

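View pics/scenec.png

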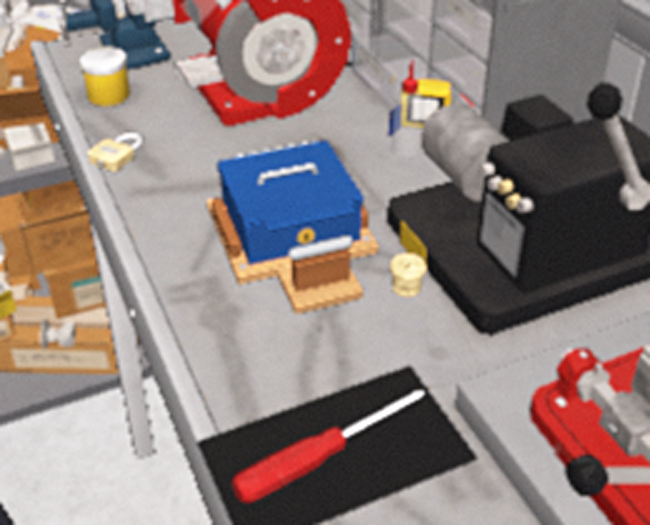

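The top crop shows the box with its lip facing the ridge at about (345, 219) full-frame. The driver is on the mat, tip up at (421, 216) and handle end at (435, 288). The scene crop agrees. Next I'll refine the poses from the depth image and masks.

```bash
python3 - <<'E'
from h import *
im,dep=bot.snapshot("top")
for l in ["screwdriver","lid","fulcrum","mat"]:
    for m in bot.cut_out("top",l)[:1]:
        P=cloud("top",dep,m["pixels"]); print(l,m["score"],m["box"],len(P),P.min(0),P.max(0))
        if l=="lid": P=P[P[:,2]>55]
        if l=="fulcrum": P=P[P[:,2]>50]
        print(" med z",np.median(P[:,2]),"rect",cv2.minAreaRect(P[:,:2].astype(np.float32)))
        if l=="screwdriver":
            c=P[:,:2].mean(0); u=np.linalg.svd(P[:,:2]-c)[2][0]; u*=np.sign(u[0]); s=(P[:,:2]-c)@u
            # project pixel mask at axis height
            rr,cc=np.nonzero(m["pixels"]); Q=np.array([px2w("top",x,z=18)[:2] for x in zip(rr,cc)])
            s2=(Q-c)@u; print("c",c,"u",u,"ang",np.degrees(np.arctan2(u[1],u[0])),"tip",c+u*s2.max(),"end",c+u*s2.min(),"handle115",c+u*(s2.max()-115))
im,dep=bot.snapshot("scene")
for l in ["lid","fulcrum","screwdriver"]:
    for m in bot.cut_out("scene",l)[:1]:
        P=cloud("scene",dep,m["pixels"]); print("scene",l,m["score"],len(P),P.min(0),P.max(0))
        P=P[P[:,2]>(0 if l=="screwdriver" else 50)]; print(cv2.minAreaRect(P[:,:2].astype(np.float32)),np.median(P[:,2]))
print([ (m["score"],px2w("top",m["location"],z=14.5)) for m in bot.mark_of("top","driver_tip")[:1]])
E
```

```text
screwdriver 0.65 [418.9, 214.0, 19.8, 74.2] 418 [ 354.4 -386.1   -0.4] [ 524.8 -348.4   31. ]
 med z 22.579073749686675 rect ((439.2689208984375, -361.994384765625), (173.03640747070312, 25.061235427856445), 9.704211235046387)
c [ 404.8 -367. ] u [1.  0.1] ang 8.406780950163563 tip [ 524.6 -349.3] end [ 353.3 -374.6] handle115 [ 410.9 -366.1]
lid 0.82 [283.3, 185.4, 60.6, 57.7] 2840 [ 455.8 -162.1    8.8] [594.5 -18.2  80.8]
 med z 67.74226174601642 rect ((519.04638671875, -91.21980285644531), (130.61734008789062, 124.04840850830078), 84.72046661376953)
fulcrum 0.53 [350.5, 208.4, 8.1, 24.4] 177 [ 482.9 -196.6   10.3] [ 544.3 -174.6   64. ]
 med z 58.58457649015189 rect ((511.42095947265625, -184.20252990722656), (12.16496467590332, 57.40589904785156), 84.76345825195312)
mat 0.87 [402.3, 211.0, 48.2, 82.6] 3330 [ 262.8 -633.2 -944.3] [ 544.6 -306.2   23.2]
 med z 2.7404828312034963 rect ((365.08160400390625, -425.674072265625), (412.36669921875, 207.71226501464844), 37.28657913208008)
scene lid 0.66 1405 [ 451.4 -163.6   -1.8] [627.   24.2  80.5]
((516.8175048828125, -94.70822143554688), (131.5248260498047, 124.19406127929688), 84.33252716064453) 67.68112454408688
scene fulcrum 0.69 377 [ 477.9 -198.8   13.7] [ 536.  -179.5   61.6]
((506.3074035644531, -189.72691345214844), (10.089367866516113, 55.92671203613281), 81.75655364990234) 57.43027612018435
scene screwdriver 0.93 683 [ 350.7 -390.9    0.8] [ 524.3 -342.5   28. ]
((436.5713806152344, -359.7638244628906), (175.32029724121094, 36.886314392089844), 8.940978050231934) 21.085721441069687
[(0.57, array([ 527.4, -351.1,   14.5]))]
```

```bash
cat >> h.py <<'E'
def ori(yaw,pitch):  # deg; pitch>0 tip up; tool x along driver
    y=np.radians(yaw); f=np.array([np.cos(y),np.sin(y),0]); d=np.array([0,0,-1.]); s=np.cross(d,f)
    return R.from_matrix(np.stack([f,s,d],1))*R.from_rotvec([0,np.radians(pitch),0])
def row(p,Rt):
    p0,R0=pose(); t=R0.inv().apply(np.array(p)-p0)/10; r=np.degrees((R0.inv()*Rt).as_rotvec())
    return np.round(np.r_[t,r],2)
E
python3 - <<'E'
from h import *
np.set_printoptions(precision=2,suppress=True)
print(row([414,-366.5,110],ori(8.5,0)),pose())
E
```

```text
[28.82 -7.81  9.54 -0.   -0.    8.56] (array([ 161.37, -525.78,  205.43]), Rotation.from_matrix(array([[ 0.96,  0.29, -0.  ],
                            [ 0.29, -0.96,  0.  ],
                            [ 0.  , -0.  , -1.  ]])))
```

>>> servo_tool(
  deltas=[
    [-1, 28.8, -7.8, 9.5, 0, 0, 8.6],
    [-1, 28.8, -7.8, 9.5, 0, 0, 8.6],
    [-1, 28.8, -7.8, 9.5, 0, 0, 8.6],
    [-1, 28.8, -7.8, 9.5, 0, 0, 8.6],
    [-1, 28.8, -7.8, 9.5, 0, 0, 8.6],
    [-1, 28.8, -7.8, 9.5, 0, 0, 8.6],
    [-1, 28.8, -7.8, 9.5, 0, 0, 8.6],
    [-1, 28.8, -7.8, 9.5, 0, 0, 8.6],
  ],
  squeeze=50,
)

```text
clock: 2.6
eef_pos: [413.1, -367.7, 111.0]
tool_rot: [0.0, 0.997, 0.073, 0.0]
contact_force: [-0.1, -0.5, 0.1]
opening: 1.003
```

```bash
python3 - <<'E'
from h import *
np.set_printoptions(precision=2,suppress=True)
print(row([414,-366.5,5.5],ori(8.5,0)),pose()[0],bot.get_obs()["clock"])
im,_=bot.snapshot("scene"); a=im[200:340,230:430]; cv2.imwrite("pics/s1.png",cv2.resize(a,None,fx=3.5,fy=3.5,interpolation=cv2.INTER_CUBIC))
E
```

```text
[ 0.1  -0.11 10.55  0.04 -0.03 -0.13] [ 413.07 -367.69  111.  ] 2.6
```

View pics/s1.png

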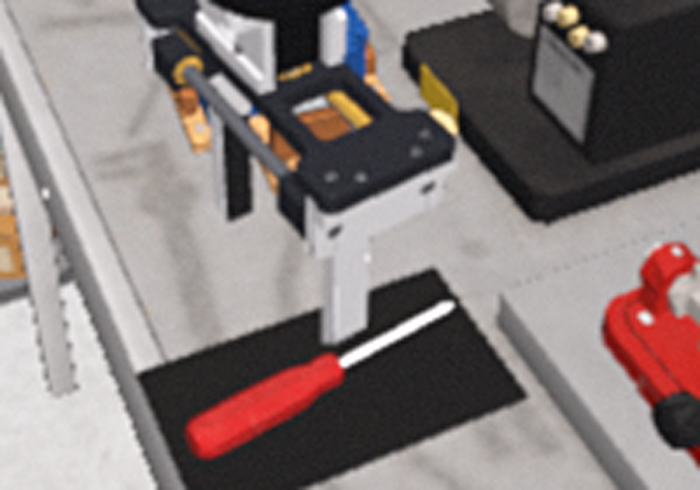

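The gripper is above the handle, with its jaws across the driver. I'll descend and grip.

>>> servo_tool(
  deltas=[
    [-1, 0, -0.1, 5, 0, 0, 0],
    [-1, 0, -0.1, 9, 0, 0, 0],
    [-1, 0, -0.1, 10.5, 0, 0, 0],
    [-1, 0, -0.1, 10.5, 0, 0, 0],
    [1, 0, -0.1, 10.5, 0, 0, 0],
    [1, 0, -0.1, 10.5, 0, 0, 0],
    [1, 0, -0.1, 10.5, 0, 0, 0],
    [1, 0, -0.1, 10.5, 0, 0, 0],
    [1, 0, -0.1, 10.5, 0, 0, 0],
    [1, 0, -0.1, 10.5, 0, 0, 0],
  ],
  squeeze=50,
)

```text
clock: 3.9
eef_pos: [413.6, -365.7, 5.4]
tool_rot: [-0.0, 0.997, 0.074, -0.0]
contact_force: [0.2, -0.7, 0.5]
opening: 0.397
```

>>> servo_tool(
  deltas=[
    [1, 0, 0, 0, 0, 0, 0],
    [1, 0, 0, 0, 0, 0, 0],
    [1, 0, 0, 0, 0, 0, 0],
    [1, 0, 0, 0, 0, 0, 0],
  ],
)

```text
clock: 4.4
eef_pos: [413.7, -365.8, 5.5]
tool_rot: [0.0, 0.997, 0.074, 0.0]
contact_force: [1.1, -1.0, 0.5]
opening: 0.237
```

>>> servo_tool(
  deltas=[
    [1, 0, 0, -5, 0, 0, 0],
    [1, 0, 0, -12, 0, 0, 0],
    [1, 0, 0, -15, 0, 0, 0],
    [1, 0, 0, -15, 0, 0, 0],
  ],
)

```text
clock: 4.9
eef_pos: [414.4, -366.5, 158.2]
tool_rot: [0.002, 0.997, 0.074, 0.002]
contact_force: [-0.0, -0.1, -1.4]
opening: 0.236
```

```bash
python3 - <<'E'
from h import *
np.set_printoptions(precision=2,suppress=True)
p,Rr=pose();print(p,bot.get_obs()["opening"])
# target: yaw 84.6, pitch -17, driver tip 40mm short. grip->tip 115 along x, axis 9.5 behind TCP
def tcp(tip,yaw,pitch,L=113,h=9.3):
    Ro=ori(yaw,pitch); return tip-Ro.apply([L,0,-h]),Ro
jx=np.array([np.cos(np.radians(84.6)),np.sin(np.radians(84.6)),0])
F=np.array([509.5,-185,54])
t=F-jx*60+[0,0,60]
print(t,tcp(t,84.6,0)[0],row(*tcp(t,84.6,0)))
E
```

```text
[ 414.44 -366.47  158.2 ] 0.23602208863762775
[ 503.85 -244.73  114.  ] [ 493.22 -357.23  104.7 ] [  7.91   0.22   5.37   0.31   0.01 -76.14]
```

>>> servo_tool(
  deltas=[
    [1, 2, 0, 0, 0, 0, -10],
    [1, 3, 0, 0, 0, 0, -20],
    [1, 4, 0, 0, 0, 0, -30],
    [1, 5, 0, 0, 0, 0, -40],
    [1, 6, 0, 0, 0, 0, -50],
    [1, 7, 0, 0, 0, 0, -60],
    [1, 7.9, 0.2, 0, 0, 0, -70],
    [1, 7.9, 0.2, 0, 0.3, 0, -76.1],
    [1, 7.9, 0.2, 0, 0.3, 0, -76.1],
    [1, 7.9, 0.2, 0, 0.3, 0, -76.1],
  ],
)

```text
clock: 6.15
eef_pos: [491.8, -355.9, 154.6]
tool_rot: [-0.003, 0.741, 0.672, -0.0]
contact_force: [0.4, -0.9, -1.2]
opening: 0.236
```

```bash
python3 - <<'E'
from h import *
np.set_printoptions(precision=2,suppress=True)
p,Rr=pose(); o=bot.get_obs(); print(p,Rr.as_matrix()[:,0],o["joint_positions"],o["clock"])
for n in("top","scene"):
    im,dep=bot.snapshot(n)
    c=w2px(n,p+Rr.apply([60,0,0])).astype(int); a=im[max(0,c[0]-70):c[0]+70,max(c[1]-90,0):c[1]+90]
    cv2.imwrite(f"pics/{n}2.png",cv2.resize(a,None,fx=4,fy=4,interpolation=cv2.INTER_CUBIC)); print(n,"crop origin",c-[70,90])
    for m in bot.mark_of(n,"driver_tip")[:2]:
        print(n,m["score"],m["location"],"tip in tool at axis z:",Rr.inv().apply(px2w(n,m["location"],z=p[2]+9.3)-p),"pred px",w2px(n,p+Rr.apply([115,0,-9.3])))
    for m in bot.cut_out(n,"screwdriver")[:1]:
        P=Rr.inv().apply(cloud(n,dep,m["pixels"])-p); k=(P[:,0]>20)&(P[:,0]<130)&(abs(P[:,2]+9)<30)&(abs(P[:,1])<25); P=P[k]; print(m["score"],len(P)); 
        if len(P): print("x max",P[:,0].max(),[ (x,np.median(P[abs(P[:,0]-x)<10],0)) for x in (40,60,80,100)])
E
```

```text
[ 491.83 -355.9   154.59] [0.1 1.  0. ] [-0.69  0.47  1.4   0.    1.27 -0.59] 6.15
top crop origin [153 320]
top 0.63 [222.5, 385.6] tip in tool at axis z: [113.27  -3.95  -8.87] pred px [220.53 384.99]
0.74 0
scene crop origin [153 246]
scene 0.63 [205.3, 325.4] tip in tool at axis z: [113.36  -3.31  -8.87] pred px [204.39 326.63]
```

```bash
python3 - <<'E'
import cv2,numpy as np
a=cv2.imread("pics/top2.png"); b=cv2.imread("pics/scene2.png")
cv2.imwrite("pics/both2.png",cv2.resize(np.vstack([a,b]),(480,746))[:600] if 0 else np.hstack([cv2.resize(a,(400,311)),cv2.resize(b,(400,311))]))
E
```

```text
(no output)
```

View pics/both2.png

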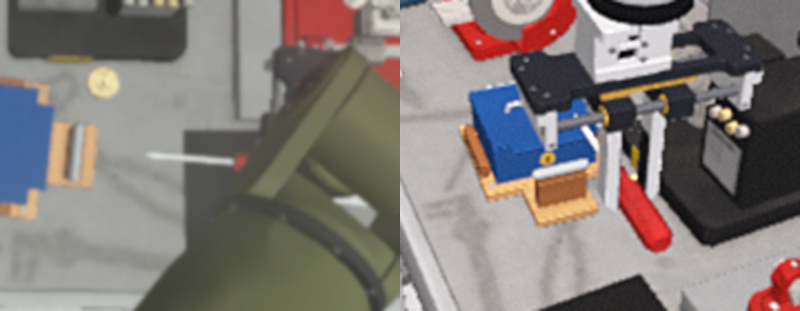

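The driver is held level and straight, with its tip about 114 mm ahead of the TCP. The gripper body is wide, so I'll check its clearance to the machine on the right before lowering.

```bash
python3 - <<'E'
from h import *
np.set_printoptions(precision=2,suppress=True)
im,dep=bot.snapshot("top"); P=cloud("top",dep,np.ones(dep.shape,bool))
for y0 in range(-340,0,40):
    print(y0,[int(np.percentile(q,95)) if len(q:=P[(P[:,1]>=y0)&(P[:,1]<y0+40)&(P[:,0]>=x0)&(P[:,0]<x0+15),2])>3 else None for x0 in range(555,705,15)])
jx=np.array([np.cos(np.radians(84.6)),np.sin(np.radians(84.6)),0]); F=np.array([509.5,-185,54])
def tgt(x,pitch,clear):  # tip at jig x (relative ridge: x+101), axis passing ridge centre at 9.5+clear
    a=np.radians(pitch); Ro=ori(84.6,pitch); fwd=Ro.as_matrix()[:,0]; up=-Ro.as_matrix()[:,2]
    foot=F+up*(9.5+clear); s=((x+101)-(foot-F)@jx)/np.cos(a); tip=foot+fwd*s
    return tip-Ro.apply([114,-1.5,-9.3]),Ro,tip
for x,pi,c in [(-125,-17,25),(-125,-17,2),(-95,-17,2),(-62,-17,2)]:
    p,Ro,tip=tgt(x,pi,c); print(x,c,"tip",tip,"tcp",p,"row",row(p,Ro))
E
```

```text
-340 [296, 295, 2, 2, 28, 31, 31, 32, 256, 257]
-300 [2, 3, 3, 3, 33, 33, 135, 152, 152, 152]
-260 [3, 31, 31, 7, 33, 32, 136, 151, 152, 153]
-220 [2, 31, 31, 30, 32, 32, 118, 140, 144, 146]
-180 [68, 15, 11, 22, 33, 33, 120, 132, 135, 134]
-140 [70, 70, 32, 3, 31, 33, 118, 131, 135, 134]
-100 [70, 70, 34, 2, 3, 3, 2, 2, 115, 5]
-60 [70, 71, 52, 4, 2, 2, 3, 2, 2, 3]
-20 [2, 2, 2, 3, 2, 2, 2, 3, 43, 97]
-125 25 tip [ 507.24 -208.89   97.41] tcp [ 498.22 -320.28  121.85] row [  3.61   0.28   3.37  -0.22 -17.17  -0.03]
-125 2 tip [ 507.24 -208.89   73.36] tcp [ 498.22 -320.28   97.8 ] row [  3.61   0.29   5.78  -0.22 -17.17  -0.03]
-95 2 tip [ 510.06 -179.03   64.19] tcp [ 501.04 -290.41   88.63] row [  6.6    0.29   6.7   -0.22 -17.17  -0.03]
-62 2 tip [ 513.17 -146.17   54.1 ] tcp [ 504.15 -257.56   78.54] row [  9.9    0.29   7.72  -0.22 -17.17  -0.03]
```

>>> servo_tool(
  deltas=[
    [1, 2, 0.3, 1.5, -0.2, -9, 0],
    [1, 3.6, 0.3, 3.4, -0.2, -17.2, 0],
    [1, 3.6, 0.3, 3.4, -0.2, -17.2, 0],
    [1, 3.6, 0.3, 5.8, -0.2, -17.2, 0],
    [1, 3.6, 0.3, 5.8, -0.2, -17.2, 0],
    [1, 3.6, 0.3, 5.8, -0.2, -17.2, 0],
  ],
)

```text
clock: 7.25
eef_pos: [498.5, -321.1, 98.6]
tool_rot: [0.1, 0.732, 0.665, -0.109]
contact_force: [-0.4, -0.2, 0.5]
opening: 0.234
```

```bash
cat >> h.py <<'E'
jx=np.array([np.cos(np.radians(84.6)),np.sin(np.radians(84.6)),0]); F=np.array([509.5,-185,54])
def tgt(x,pitch,clear,dy=0,L=114,h=9.3):
    a=np.radians(pitch); Ro=ori(84.6,pitch); fwd=Ro.as_matrix()[:,0]; up=-Ro.as_matrix()[:,2]
    foot=F+up*(9.5+clear); s=((x+101)-(foot-F)@jx)/np.cos(a); tip=foot+fwd*s
    return tip-Ro.apply([L,-1.5,-h]),Ro,tip
E
python3 - <<'E'
from h import *
np.set_printoptions(precision=2,suppress=True)
p,Rr=pose(); print(p,bot.get_obs()["clock"])
for n in("top","scene"):
    im,dep=bot.snapshot(n)
    for m in bot.mark_of(n,"driver_tip")[:1]: print(n,m["score"],m["location"],px2w(n,m["location"],z=73.4),w2px(n,[507.2,-208.9,73.4]))
    for m in bot.mark_of(n,"fulcrum_top")[:1]: print(n,m["score"],m["location"],px2w(n,m["location"],z=60))
    if n=="top": 
        a=im[170:270,290:430]; cv2.imwrite("pics/t3.png",cv2.resize(a,None,fx=5,fy=5,interpolation=cv2.INTER_CUBIC))
for x,pi,c in [(-95,-17,2),(-62,-17,2)]: print(row(*tgt(x,pi,c)[:2]))
E
```

```text
[ 498.49 -321.08   98.58] 7.25
top 0.58 [266.8, 219.0] [397.46 126.31  60.  ]
scene 0.63 [230.2, 321.9] [ 505.04 -214.73   73.4 ] [228.46 321.68]
scene 0.77 [225.2, 319.7] [ 514.89 -181.31   60.  ]
[ 3.16 -0.02  0.01  0.    0.04 -0.02]
[ 6.61 -0.02  0.01  0.    0.04 -0.02]
```

View pics/t3.png

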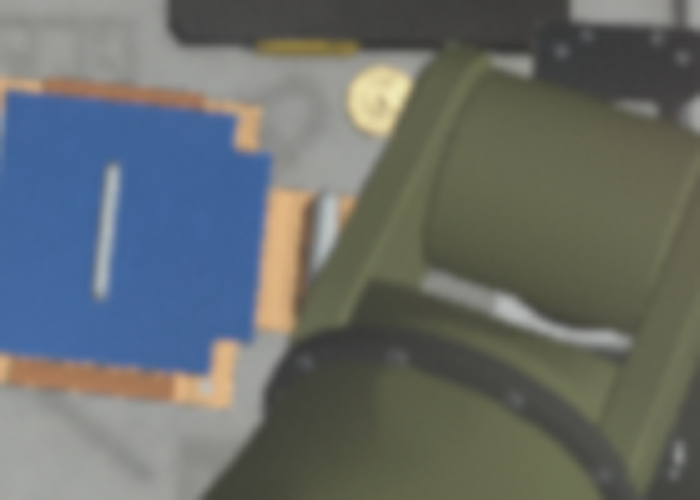

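The top camera is now blocked by the arm. The scene camera puts the tip 1–2 px lower than predicted. I'll advance with extra clearance to just short of the lip, then find the ridge by touch.

```bash
python3 - <<'E'
from h import *
np.set_printoptions(precision=2,suppress=True)
for x,pi,c in [(-115,-17,7),(-82,-17,7),(-82,-17,3),(-82,-17,0),(-82,-17,-3)]: print(x,c,row(*tgt(x,pi,c)[:2]))
E
```

```text
-115 7 [ 0.92 -0.02 -0.49  0.    0.04 -0.02]
-82 7 [ 4.37 -0.02 -0.49  0.    0.04 -0.02]
-82 3 [ 4.49 -0.02 -0.09  0.    0.04 -0.02]
-82 0 [ 4.58 -0.02  0.21  0.    0.04 -0.02]
-82 -3 [ 4.67 -0.02  0.51  0.    0.04 -0.02]
```

>>> servo_tool(
  deltas=[
    [1, 0.5, 0, -0.5, 0, 0, 0],
    [1, 2.5, 0, -0.5, 0, 0, 0],
    [1, 4.3, 0, -0.5, 0, 0, 0],
    [1, 4.4, 0, -0.5, 0, 0, 0],
    [1, 4.4, 0, -0.3, 0, 0, 0],
    [1, 4.4, 0, -0.2, 0, 0, 0],
    [1, 4.4, 0, -0.1, 0, 0, 0],
    [1, 4.4, 0, -0.1, 0, 0, 0],
  ],
)

```text
clock: 8.55
eef_pos: [502.2, -278.4, 85.5]
tool_rot: [0.099, 0.732, 0.665, -0.11]
contact_force: [0.9, -0.0, -0.4]
opening: 0.237
```

>>> servo_tool(
  deltas=[
    [1, 0, 0, 0.1, 0, 0, 0],
    [1, 0, 0, 0.15, 0, 0, 0],
    [1, 0, 0, 0.15, 0, 0, 0],
  ],
)

```text
clock: 8.93
eef_pos: [502.2, -278.6, 84.2]
tool_rot: [0.099, 0.732, 0.666, -0.11]
contact_force: [0.1, 0.2, -1.0]
opening: 0.237
```

>>> servo_tool(
  deltas=[
    [1, 0, 0, 0.1, 0, 0, 0],
    [1, 0, 0, 0.15, 0, 0, 0],
    [1, 0, 0, 0.15, 0, 0, 0],
  ],
)

```text
clock: 9.3
eef_pos: [502.2, -279.0, 82.7]
tool_rot: [0.099, 0.732, 0.666, -0.11]
contact_force: [0.3, -0.9, -0.8]
opening: 0.234
```

>>> servo_tool(
  deltas=[
    [1, 0, 0, 0.1, 0, 0, 0],
    [1, 0, 0, 0.15, 0, 0, 0],
    [1, 0, 0, 0.15, 0, 0, 0],
  ],
)

```text
clock: 9.68
eef_pos: [502.2, -279.5, 81.3]
tool_rot: [0.1, 0.732, 0.666, -0.11]
contact_force: [-0.6, 0.3, 0.1]
opening: 0.231
```

>>> servo_tool(
  deltas=[
    [1, 0, 0, 0.1, 0, 0, 0],
    [1, 0, 0, 0.15, 0, 0, 0],
    [1, 0, 0, 0.15, 0, 0, 0],
  ],
)

```text
clock: 10.05
eef_pos: [502.1, -279.9, 79.9]
tool_rot: [0.1, 0.732, 0.666, -0.11]
contact_force: [-0.6, -0.2, 1.8]
opening: 0.239
```

```bash
python3 - <<'E'
from h import *
im,_=bot.snapshot("scene"); a=im[175:265,260:380]; cv2.imwrite("pics/s4.png",cv2.resize(a,None,fx=6,fy=6,interpolation=cv2.INTER_CUBIC))
p,Rr=pose(); print(p,w2px("scene",p+Rr.apply([114,-1.5,-9.3])),[m["location"] for m in bot.mark_of("scene","driver_tip")[:1]])
E
```

```text
[ 502.1 -279.9   79.9] [224.  316.1] [[223.2, 314.0]]
```

View pics/s4.png

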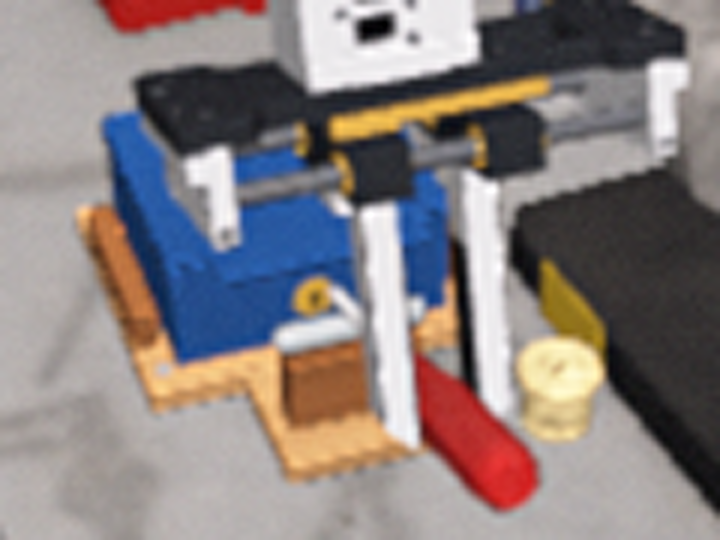

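The shaft crosses just over the ridge at crop (345, 305), its tip short of the lip. The z force is beginning to rise, so I'll take one more small step to confirm contact.

>>> servo_tool(
  deltas=[
    [1, 0, 0, 0.05, 0, 0, 0],
    [1, 0, 0, 0.1, 0, 0, 0],
    [1, 0, 0, 0.1, 0, 0, 0],
  ],
)

```text
clock: 10.52
eef_pos: [502.1, -280.2, 78.9]
tool_rot: [0.099, 0.732, 0.666, -0.11]
contact_force: [-0.2, -0.7, 0.4]
opening: 0.237
```

```bash
python3 - <<'E'
from h import *
im,dep=bot.snapshot("scene")
print("ridge top pred",w2px("scene",[*(F[:2]),60]),"left end",w2px("scene",[*(F[:2]-26*np.array([.9956,-.094])),60]))
print("tip pred",w2px("scene",pose()[0]+pose()[1].apply([114,-1.5,-9.3])),[m["location"] for m in bot.mark_of("scene","driver_tip")[:1]])
P=cloud("scene",dep,np.ones(dep.shape,bool)).reshape(-1,3) if (dep>0).all() else None
for r in range(218,240):
    print(r,[(tuple(np.round(px2w("scene",(r,c),d=dep[r,c])).astype(int)),im[r,c].tolist()) for c in (309,315)])
E
```

```text
ridge top pred [226.7 318.3] left end [229.  307.8]
tip pred [224.4 316.1] [[223.1, 312.8]]
218 [((np.int64(499), np.int64(-155), np.int64(68)), [169, 93, 41]), ((np.int64(513), np.int64(-159), np.int64(67)), [147, 81, 37])]
219 [((np.int64(498), np.int64(-156), np.int64(67)), [152, 80, 36]), ((np.int64(520), np.int64(-142), np.int64(49)), [138, 75, 33])]
220 [((np.int64(506), np.int64(-137), np.int64(47)), [113, 56, 22]), ((np.int64(521), np.int64(-141), np.int64(45)), [139, 73, 30])]
221 [((np.int64(505), np.int64(-140), np.int64(46)), [138, 71, 31]), ((np.int64(519), np.int64(-144), np.int64(44)), [130, 84, 64])]
222 [((np.int64(505), np.int64(-139), np.int64(43)), [136, 94, 86]), ((np.int64(520), np.int64(-143), np.int64(40)), [154, 138, 140])]
223 [((np.int64(504), np.int64(-140), np.int64(40)), [111, 126, 147]), ((np.int64(507), np.int64(-171), np.int64(62)), [202, 199, 208])]
224 [((np.int64(504), np.int64(-140), np.int64(37)), [93, 142, 174]), ((np.int64(506), np.int64(-173), np.int64(61)), [191, 197, 214])]
225 [((np.int64(504), np.int64(-141), np.int64(35)), [81, 145, 180])
[... 1256 characters left out ...]
), np.int64(45)), [56, 99, 166])]
235 [((np.int64(483), np.int64(-190), np.int64(48)), [61, 108, 179]), ((np.int64(497), np.int64(-193), np.int64(45)), [55, 98, 159])]
236 [((np.int64(483), np.int64(-190), np.int64(45)), [62, 113, 183]), ((np.int64(497), np.int64(-194), np.int64(42)), [51, 88, 146])]
237 [((np.int64(483), np.int64(-191), np.int64(43)), [50, 87, 143]), ((np.int64(497), np.int64(-194), np.int64(40)), [49, 88, 144])]
238 [((np.int64(482), np.int64(-191), np.int64(39)), [50, 88, 146]), ((np.int64(498), np.int64(-192), np.int64(34)), [47, 83, 144])]
239 [((np.int64(482), np.int64(-191), np.int64(36)), [52, 92, 148]), ((np.int64(497), np.int64(-193), np.int64(33)), [51, 88, 150])]
```

```bash
python3 - <<'E'
from h import *
im,dep=bot.snapshot("scene"); p,Rr=pose()
m=np.zeros(dep.shape,bool); m[200:262,300:350]=True
P=cloud("scene",dep,m); rr,cc=np.nonzero(m&(dep>0)); T=Rr.inv().apply(P-p)
# in tool frame: shaft/handle points near axis
k=(abs(T[:,1])<14)&(T[:,2]<6)&(T[:,2]>-30)&(T[:,0]<130)
for i in np.nonzero(k)[0]:
    if T[i,0]>15 or T[i,0]<-20: print(rr[i],cc[i],im[rr[i],cc[i]],T[i],P[i])
E
```

```text
215 315 [166  92  42] [130.    2.7 -27.5] [ 517.2 -148.8   67.1]
215 316 [166  89  38] [125.9   4.1 -28.6] [ 518.3 -152.5   69.4]
215 317 [166  90  40] [129.3   7.6 -26.6] [ 522.  -150.1   66.6]
215 318 [153 111  92] [125.2   8.9 -27.7] [ 523.  -153.8   68.8]
216 310 [166  93  44] [128.1 -10.6 -28.4] [ 503.8 -149.    68.6]
216 311 [160  89  37] [127.5  -8.3 -28.1] [ 506.1 -149.9   68.4]
216 312 [168  92  42] [128.4  -5.5 -27.1] [ 508.9 -149.5   67.3]
216 313 [164  92  42] [127.1  -3.4 -27.1] [ 510.9 -151.    67.7]
216 314 [165  92  41] [124.9  -1.5 -27.5] [ 512.6 -153.2   68.6]
216 315 [169  95  44] [125.9   1.3 -26.5] [ 515.4 -152.8   67.4]
216 316 [175  96  44] [124.5   3.4 -26.6] [ 517.4 -154.3   67.9]
216 317 [177  98  44] [126.1   6.4 -25.3] [ 520.5 -153.4   66.2]
216 318 [160 106  80] [122.6   7.9 -26.2] [ 521.7 -156.6   68.1]
217 309 [164  90  42] [127.1 -13.6 -26.8] [ 500.7 -150.2   67.3]
217 310 [163  91  43] [126.9 -11.2 -26.3] [ 503.1 -150.7   66.9]
217 311 [166  93  39] [125.8  -9.  -26.2] [ 505.2 -151.9   67.1]
217 312 [173  95  42] [123.2  -7.2 -26.7] [ 506.8 -154.4   6
[... 19057 characters left out ...]
40 173] [-66.3  -7.   -3.9] [ 489.3 -341.6  102.1]
259 343 [ 34  34 195] [-62.8  -3.6  -1.3] [ 492.9 -339.3   98.6]
259 344 [ 38  40 202] [-66.6  -2.9  -3. ] [ 493.3 -342.5  101.3]
259 345 [ 60  62 205] [-64.4  -0.   -1.1] [ 496.3 -341.2   98.9]
259 346 [ 72  72 205] [-64.8   1.9  -0.8] [ 498.2 -341.8   98.7]
259 347 [106 106 194] [-64.8   4.   -0.3] [ 500.2 -342.2   98.2]
260 342 [103 103 139] [-61.9  -5.6   0.8] [ 490.9 -338.9   96.3]
260 343 [ 82  83 154] [-62.5  -3.7   1.1] [ 492.7 -339.6   96.2]
260 344 [101  99 176] [-64.8  -2.4   0.3] [ 493.8 -341.7   97.6]
260 345 [129 129 187] [-65.3  -0.6   0.5] [ 495.6 -342.5   97.6]
260 346 [139 141 186] [-64.4   1.9   1.6] [ 498.1 -342.1   96.3]
```

The depth data shows the driver pitched about 1.6° up in the grip, for a net of about 15° tip-down. The shaft lies practically on the ridge and the tip is about 10 mm short of the lip edge (y ≈ -159). I'll slide it in along its axis with a slight lift.

>>> servo_tool(
  deltas=[
    [1, 0.2, 0, -0.1, 0, 0, 0],
    [1, 0.6, 0, -0.12, 0, 0, 0],
    [1, 1.0, 0, -0.13, 0, 0, 0],
    [1, 1.4, 0, -0.14, 0, 0, 0],
    [1, 1.4, 0, -0.14, 0, 0, 0],
  ],
)

```text
clock: 11.3
eef_pos: [503.4, -265.9, 76.0]
tool_rot: [0.099, 0.731, 0.666, -0.11]
contact_force: [0.2, 1.4, 0.9]
opening: 0.234
```

>>> servo_tool(
  deltas=[
    [1, 0.3, 0, -0.01, 0, 0, 0],
    [1, 0.6, 0, -0.02, 0, 0, 0],
    [1, 0.6, 0, -0.02, 0, 0, 0],
  ],
)

```text
clock: 11.68
eef_pos: [503.9, -260.3, 74.4]
tool_rot: [0.099, 0.731, 0.666, -0.11]
contact_force: [-0.0, 2.0, 1.8]
opening: 0.242
```

```bash
cat > chk.py <<'E'
from h import *
import sys
im,dep=bot.snapshot("scene"); p,Rr=pose()
m=np.zeros(dep.shape,bool); m[200:262,290:350]=True
rr,cc=np.nonzero(m&(dep>0)); P=cloud("scene",dep,m); T=Rr.inv().apply(P-p); C=im[rr,cc].astype(int)
g=(C.min(1)>170)
k=g&(abs(T[:,1]+3)<6)&(T[:,2]<-5)&(T[:,2]>-30)&(T[:,0]<125)&(T[:,0]>60)
print(p,bot.get_obs()["clock"]); 
for i in np.nonzero(k)[0][:12]: print(rr[i],cc[i],T[i],P[i])
b=(C[:,0]>150)&(C[:,2]<60); L=P[b&(P[:,2]>60)]
if len(L): print("lid: z vs y", [(int(y),round(float(np.median(q)),1)) for y in range(-165,-20,15) if len(q:=L[abs(L[:,1]-y)<7,2])>2])
print("tip mark",[m["location"] for m in bot.mark_of("scene","driver_tip")[:1]])
if len(sys.argv)>1: cv2.imwrite(f"pics/{sys.argv[1]}.png",cv2.resize(im[165:265,250:390],None,fx=5,fy=5,interpolation=cv2.INTER_CUBIC))
E
python3 chk.py s5
```

```text
[ 503.9 -260.4   74.5] 11.725
220 312 [124.7  -2.1  -8.3] [ 513.2 -139.1   46. ]
220 313 [106.3  -4.5 -15.5] [ 509.4 -154.3   58.1]
221 313 [106.   -4.9 -13. ] [ 508.9 -155.3   55.9]
221 314 [101.5  -3.6 -14.4] [ 509.8 -159.3   58.5]
222 314 [ 96.3  -5.3 -14. ] [ 507.6 -164.2   59.7]
222 315 [ 93.7  -3.6 -14.6] [ 509.2 -166.7   61. ]
223 315 [ 90.4  -4.7 -13.4] [ 507.7 -170.    60.8]
223 316 [ 87.6  -3.  -14.1] [ 509.1 -172.6   62.3]
224 315 [ 88.5  -5.5 -11.7] [ 506.7 -172.3   59.8]
224 316 [ 86.8  -3.5 -11.9] [ 508.5 -174.    60.4]
228 316 [73.1 -8.4 -7.8] [ 502.3 -187.8   60.6]
228 317 [72.1 -6.2 -7.7] [ 504.4 -188.9   60.7]
lid: z vs y [(-165, 67.5), (-150, 67.5), (-135, 67.6), (-120, 67.4), (-105, 67.5)]
tip mark [[219.7, 314.0]]
```

View pics/s5.png

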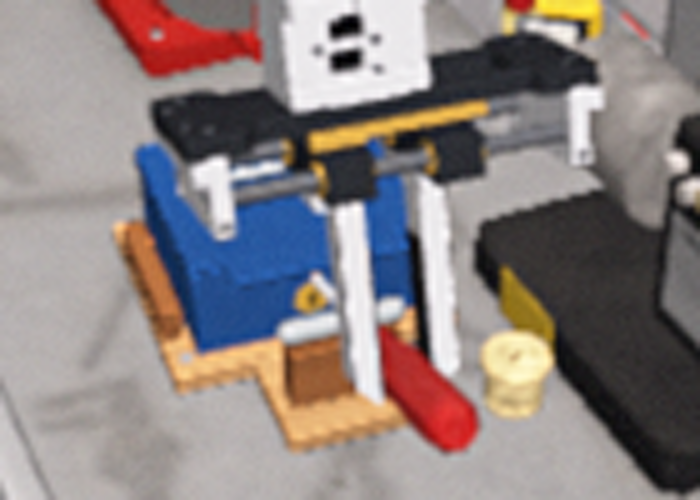

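The shaft goes over the ridge and ends under the lip. Its last visible point is at y = -154, top z = 58, and the lid is still shut (z = 67.5). Next I'll compute the lever arc about the ridge.

```bash
cat >> h.py <<'E'
F=np.array([509.5,-186.5,54]); OFF=1.6
def lev(x,phi,clear,off=OFF):   # driver pitch phi
    a=np.radians(phi); Ro=ori(84.6,phi); M=Ro.as_matrix(); foot=F-M[:,2]*(9.5+clear)
    s=((x+101)-(foot-F)@jx)/np.cos(a); tip=foot+M[:,0]*s; Rt=ori(84.6,phi-off)
    return tip-Rt.apply([114,-3,-12.2]),Rt
E
python3 - <<'E'
from h import *
np.set_printoptions(precision=2,suppress=True)
p,Rr=pose(); tip=p+Rr.apply([114,-3,-12.2]); print("tip",tip,"jig x",(tip-F)@jx-101)
e=np.degrees(np.arcsin(Rr.as_matrix()[2,0])); phi=e+1.6; M=ori(84.6,phi).as_matrix(); print("tool pitch",e,"clear",(tip-F)@-M[:,2]-9.5)
for ph in range(-12,25,4): q=lev(-61.5,ph,0); print(ph,q[0],row(*q))
E
```

```text
tip [ 511.49 -148.15   52.81] jig x -62.6322550997638
tool pitch -17.01118654248283 clear -0.4520460100214603
-12 [ 505.51 -260.63   70.26] [ 0.13  0.16  0.4  -0.03  3.41  0.01]
-8 [ 505.43 -261.39   65.02] [ 0.21  0.16  0.93 -0.03  7.41  0.  ]
-4 [ 505.41 -261.6    59.74] [ 0.34  0.16  1.44 -0.03 11.41  0.  ]
0 [ 505.45 -261.25   54.49] [ 0.53  0.16  1.93 -0.03 15.41  0.  ]
4 [ 505.53 -260.34   49.32] [ 0.77  0.16  2.4  -0.03 19.41  0.  ]
8 [ 505.67 -258.89   44.31] [ 1.05  0.16  2.83 -0.03 23.41 -0.  ]
12 [ 505.86 -256.89   39.53] [ 1.39  0.16  3.23 -0.03 27.41 -0.  ]
16 [ 506.1  -254.37   35.04] [ 1.76  0.16  3.59 -0.03 31.41 -0.  ]
20 [ 506.39 -251.32   30.93] [ 2.17  0.16  3.89 -0.03 35.41 -0.  ]
24 [ 506.72 -247.76   27.26] [ 2.62  0.16  4.14 -0.03 39.41 -0.01]
```

>>> servo_tool(
  deltas=[
    [1, 0.13, 0, 0.4, 0, 3.4, 0],
    [1, 0.17, 0, 0.65, 0, 5.4, 0],
    [1, 0.21, 0, 0.93, 0, 7.4, 0],
    [1, 0.27, 0, 1.2, 0, 9.4, 0],
    [1, 0.34, 0, 1.44, 0, 11.4, 0],
    [1, 0.34, 0, 1.44, 0, 11.4, 0],
  ],
  squeeze=60,
)

```text
clock: 12.52
eef_pos: [503.6, -262.0, 59.7]
tool_rot: [0.033, 0.739, 0.672, -0.037]
contact_force: [-0.4, -0.8, 1.5]
opening: 0.235
```

```bash
python3 chk.py; python3 - <<'E'
from h import *
np.set_printoptions(precision=2,suppress=True)
for ph in range(-2,25,4): q=lev(-61.5,ph,0); print(ph,q[0],row(*q))
E
```

```text
[ 503.7 -262.    59.8] 12.575
219 313 [105.2  -5.1 -13.3] [ 508.7 -155.9   62.7]
219 314 [103.6  -3.1 -13.8] [ 510.5 -157.7   63.3]
220 313 [102.6  -6.  -12.2] [ 507.5 -158.6   61.8]
220 314 [100.8  -4.  -12.8] [ 509.3 -160.5   62.6]
220 315 [ 98.6  -2.2 -13.7] [ 511.  -162.7   63.7]
221 314 [ 97.3  -5.2 -12.3] [ 507.8 -163.8   62.5]
221 315 [ 94.6  -3.5 -13.6] [ 509.2 -166.6   64. ]
221 316 [ 93.   -1.5 -14.1] [ 511.1 -168.4   64.7]
222 315 [ 91.4  -4.6 -12.9] [ 507.8 -169.7   63.7]
222 316 [ 89.5  -2.7 -13.6] [ 509.6 -171.7   64.5]
223 315 [ 88.5  -5.6 -12.1] [ 506.6 -172.6   63.1]
223 316 [ 84.4  -4.4 -14.3] [ 507.4 -176.5   65.7]
lid: z vs y [(-150, 67.0), (-135, 67.7), (-120, 68.0)]
tip mark [[216.6, 312.9]]
-2 [ 505.42 -261.49   57.11] [ 0.08  0.16  0.27 -0.03  2.09 -0.01]
2 [ 505.48 -260.86   51.89] [ 0.2   0.16  0.79 -0.03  6.09 -0.01]
6 [ 505.6  -259.69   46.79] [ 0.37  0.16  1.28 -0.02 10.09 -0.01]
10 [ 505.76 -257.96   41.89] [ 0.59  0.16  1.75 -0.02 14.09 -0.01]
14 [ 505.97 -255.7    37.24] [ 0.86  0.16  2.19 -0.02 18.09 -0.01]
18 [ 506.24 -252.9    32.93] [ 1.18  0.16  2.59 -0.02 22.09 -0.01]
22 [ 506.55 -249.6    29.03] [ 1.55  0.16  2.95 -0.02 26.09 -0.02]
```

>>> servo_tool(
  deltas=[
    [1, 0.08, 0, 0.27, 0, 2.1, 0],
    [1, 0.14, 0, 0.53, 0, 4.1, 0],
    [1, 0.2, 0, 0.79, 0, 6.1, 0],
    [1, 0.28, 0, 1.04, 0, 8.1, 0],
    [1, 0.37, 0, 1.28, 0, 10.1, 0],
    [1, 0.37, 0, 1.28, 0, 10.1, 0],
  ],
)

```text
clock: 13.38
eef_pos: [504.2, -259.9, 47.0]
tool_rot: [-0.026, 0.739, 0.672, 0.028]
contact_force: [-0.1, -4.1, 3.5]
opening: 0.236
```

```bash
python3 chk.py; python3 - <<'E'
from h import *
np.set_printoptions(precision=2,suppress=True)
for ph in range(8,29,4): q=lev(-61.5,ph,0); print(ph,q[0],row(*q))
E
```

```text
[ 504.2 -259.8   47. ] 13.425
220 314 [ 96.8  -5.5 -11.4] [ 507.7 -164.1   65.8]
220 315 [ 94.2  -3.9 -13.3] [ 509.1 -167.    67.4]
221 315 [ 93.1  -4.2 -11. ] [ 508.7 -167.9   65.1]
222 315 [ 89.1  -5.6 -11.7] [ 507.  -171.7   65.4]
223 316 [ 84.2  -4.7 -12.5] [ 507.3 -176.7   65.9]
229 316 [71.4 -8.9 -5.8] [ 502.  -188.5   58.2]
229 317 [71.5 -6.4 -5. ] [ 504.5 -188.7   57.4]
229 318 [69.4 -4.7 -6.4] [ 506.  -191.    58.7]
229 319 [ 64.   -4.1 -11.2] [ 506.  -196.7   63. ]
230 317 [67.9 -7.6 -5.4] [ 502.9 -192.1   57.6]
230 319 [63.  -4.4 -8.9] [ 505.6 -197.5   60.7]
lid: z vs y [(-90, 69.9)]
tip mark [[246.0, 331.1]]
8 [ 505.67 -258.89   44.31] [ 0.09  0.14  0.28  0.02  2.06 -0.01]
12 [ 505.86 -256.89   39.53] [ 0.25  0.14  0.77  0.02  6.06 -0.01]
16 [ 506.1  -254.37   35.04] [ 0.47  0.14  1.24  0.02 10.06 -0.01]
20 [ 506.39 -251.32   30.93] [ 0.75  0.14  1.67  0.02 14.06 -0.01]
24 [ 506.72 -247.76   27.26] [ 1.07  0.14  2.07  0.02 18.06 -0.  ]
28 [ 507.1  -243.72   24.15] [ 1.46  0.14  2.41  0.02 22.06 -0.  ]
```

>>> servo_tool(
  deltas=[
    [1, 0.09, 0, 0.28, 0, 2.1, 0],
    [1, 0.17, 0, 0.53, 0, 4.1, 0],
    [1, 0.25, 0, 0.77, 0, 6.1, 0],
    [1, 0.36, 0, 1.0, 0, 8.1, 0],
    [1, 0.47, 0, 1.24, 0, 10.1, 0],
    [1, 0.47, 0, 1.24, 0, 10.1, 0],
  ],
)

```text
clock: 14.22
eef_pos: [504.4, -253.6, 34.3]
tool_rot: [-0.086, 0.734, 0.667, 0.094]
contact_force: [-0.4, -1.3, 0.0]
opening: 0.236
```

```bash
python3 chk.py s6
```

```text
[ 504.4 -253.6   34.5] 14.275
lid: z vs y [(-135, 79.9), (-120, 78.4), (-105, 76.6), (-90, 75.2), (-75, 73.5)]
tip mark [[250.3, 330.5]]
```

View pics/s6.png

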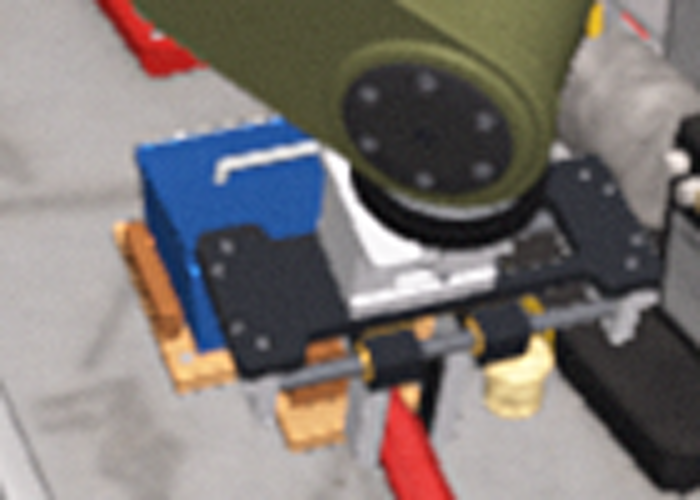

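The lid is loose: its slope is about 0.11 rad (over 0.09), the front is up about 12 mm, and the force has dropped to zero. Next I'll swing it open with the shaft under the lip, moving the tip along the hinge arc.

```bash
cat > arc.py <<'E'
from h import *
import sys
np.set_printoptions(precision=2,suppress=True)
p,Rr=pose(); T=np.array([float(sys.argv[2]) if len(sys.argv)>2 else 114,-3,float(sys.argv[1])]); tip=p+Rr.apply(T); H=F+157*jx
x=(tip-H)@jx; z=tip[2]-64; print("tip rel hinge",x,z,"theta",np.arctan2(z+3.5,-x),"r",np.hypot(x,z), "pitch",np.degrees(np.arcsin(Rr.as_matrix()[2,0])))
for th in np.arange(.15,1.65,.1):
    r=max(117-12*(th-.12),104)
    c=np.array([-r*np.cos(th),r*np.sin(th)]); n=np.array([np.sin(th),np.cos(th)])
    a=c-np.array([0,-1])*-3.5 if th<.4 else c+3.0*np.array([-np.sin(th),-np.cos(th)])
    d=(a[0]-x)*jx+np.array([0,0,a[1]-z]); print(round(th,2),Rr.inv().apply(d)/10)
E
python3 arc.py -11.5
```

```text
tip rel hinge -116.79112144179038 10.376789973985638 theta 0.11826271962711937 r 117.25119964330956 pitch 14.55765862204489
0.15 [ 0.23 -0.   -0.31]
0.25 [ 0.85 -0.   -1.3 ]
0.35 [ 1.55 -0.   -2.21]
0.45 [ 2.23 -0.   -3.15]
0.55 [ 3.07 -0.   -3.91]
0.65 [ 3.97 -0.   -4.57]
0.75 [ 4.91 -0.01 -5.13]
0.85 [ 5.91 -0.01 -5.59]
0.95 [ 6.93 -0.01 -5.94]
1.05 [ 7.96 -0.01 -6.19]
1.15 [ 9.01 -0.01 -6.33]
1.25 [10.05 -0.01 -6.42]
1.35 [11.09 -0.01 -6.46]
1.45 [12.13 -0.01 -6.41]
1.55 [13.16 -0.01 -6.25]
```

>>> servo_tool(
  deltas=[
    [1, 0.23, 0, -0.3, 0, 0, 0],
    [1, 0.5, 0, -0.8, 0, 0, 0],
    [1, 0.85, 0, -1.3, 0, 0, 0],
    [1, 1.2, 0, -1.75, 0, 0, 0],
    [1, 1.55, 0, -2.2, 0, 0, 0],
    [1, 1.9, 0, -2.7, 0, 0, 0],
    [1, 2.2, 0, -3.15, 0, 0, 0],
    [1, 2.2, 0, -3.15, 0, 0, 0],
  ],
)

```text
clock: 15.32
eef_pos: [506.0, -240.1, 71.2]
tool_rot: [-0.085, 0.734, 0.668, 0.094]
contact_force: [0.2, -0.0, -2.0]
opening: 0.233
```

```bash
cat > lid.py <<'E'
from h import *
im,dep=bot.snapshot("scene"); b=np.zeros(dep.shape,bool); b[100:240,260:330]=True
b&=(im[:,:,0]>110)&(im[:,:,2]<70)&(im[:,:,0].astype(int)-im[:,:,2]>70)
P=cloud("scene",dep,b); H=F+157*jx; x=-(P-H)@jx; z=P[:,2]-64; k=(z>6)&(abs(x)<140)
th=np.arctan2(z[k]-4,x[k]); r=np.hypot(x[k],z[k]); print("n",k.sum(),"theta by r",[(a,round(float(np.median(th[(r>a)&(r<a+25)])),2)) for a in (50,75,100) if ((r>a)&(r<a+25)).sum()>3])
E
python3 lid.py; python3 arc.py -11.5
```

```text
n 68 theta by r [(50, 0.43), (75, 0.43), (100, 0.38)]
tip rel hinge -103.27655399167547 46.680592616272776 theta 0.45229248324294025 r 113.3363327949245 pitch 14.584728399841755
0.15 [-1.99  0.    2.87]
0.25 [-1.37  0.    1.88]
0.35 [-0.67  0.    0.96]
0.45 [0.01 0.   0.03]
0.55 [ 0.85 -0.   -0.73]
0.65 [ 1.75 -0.   -1.39]
0.75 [ 2.7  -0.   -1.96]
0.85 [ 3.69 -0.   -2.42]
0.95 [ 4.71 -0.   -2.77]
1.05 [ 5.75 -0.   -3.01]
1.15 [ 6.79 -0.   -3.15]
1.25 [ 7.83 -0.   -3.24]
1.35 [ 8.87 -0.   -3.29]
1.45 [ 9.91 -0.   -3.23]
1.55 [10.94 -0.   -3.07]
```

The lid is following, at about 0.42 rad. I'll continue along the arc.

>>> servo_tool(
  deltas=[
    [1, 0.4, 0, -0.4, 0, 0, 0],
    [1, 0.85, 0, -0.75, 0, 0, 0],
    [1, 1.3, 0, -1.1, 0, 0, 0],
    [1, 1.75, 0, -1.4, 0, 0, 0],
    [1, 2.2, 0, -1.7, 0, 0, 0],
    [1, 2.7, 0, -1.95, 0, 0, 0],
    [1, 3.2, 0, -2.2, 0, 0, 0],
    [1, 3.7, 0, -2.4, 0, 0, 0],
    [1, 4.2, 0, -2.6, 0, 0, 0],
    [1, 4.7, 0, -2.75, 0, 0, 0],
  ],
)

```text
clock: 16.62
eef_pos: [509.5, -201.6, 109.4]
tool_rot: [-0.085, 0.734, 0.668, 0.094]
contact_force: [0.1, -1.4, -0.8]
opening: 0.234
```

```bash
python3 lid.py; python3 arc.py -11.5
```

```text
n 9 theta by r [(100, 0.9)]
tip rel hinge -64.17295259653469 85.5264114173689 theta 0.9462265322947482 r 106.92490306233688 pitch 14.573503896640096
0.15 [-6.75 -0.    5.64]
0.25 [-6.14 -0.    4.65]
0.35 [-5.43 -0.    3.74]
0.45 [-4.75 -0.    2.8 ]
0.55 [-3.91 -0.    2.04]
0.65 [-3.02 -0.    1.38]
0.75 [-2.07 -0.    0.82]
0.85 [-1.08 -0.    0.36]
0.95 [-0.06 -0.    0.01]
1.05 [ 0.98  0.   -0.24]
1.15 [ 2.03  0.   -0.38]
1.25 [ 3.07  0.   -0.46]
1.35 [ 4.11  0.   -0.51]
1.45 [ 5.15  0.   -0.46]
1.55 [ 6.17  0.   -0.29]
```

>>> servo_tool(
  deltas=[
    [1, 0.5, 0, -0.12, 0, 0, 0],
    [1, 1.0, 0, -0.24, 0, 0, 0],
    [1, 1.5, 0, -0.3, 0, 0, 0],
    [1, 2.0, 0, -0.38, 0, 0, 0],
    [1, 2.6, 0, -0.43, 0, 0, 0],
    [1, 3.1, 0, -0.46, 0, 0, 0],
    [1, 3.6, 0, -0.5, 0, 0, 0],
    [1, 4.1, 0, -0.5, 0, 0, 0],
    [1, 4.7, 0, -0.5, 0, 0, 0],
    [1, 5.2, 0, -0.46, 0, 0, 0],
  ],
)

```text
clock: 17.92
eef_pos: [514.2, -152.5, 126.8]
tool_rot: [-0.085, 0.734, 0.668, 0.094]
contact_force: [-0.0, -0.9, 0.1]
opening: 0.237
```

>>> servo_tool(
  deltas=[
    [1, 0.4, 0, 0, 0, 0, 0],
    [1, 0.9, 0, 0.1, 0, 0, 0],
    [1, 0.9, 0, 0.1, 0, 0, 0],
  ],
)

```text
clock: 18.3
eef_pos: [515.0, -143.6, 128.0]
tool_rot: [-0.086, 0.734, 0.668, 0.094]
contact_force: [0.0, 0.1, -0.5]
opening: 0.234
```

```bash
python3 lid.py; python3 arc.py -11.5|head -1; python3 - <<'E'
from h import *
im,dep=bot.snapshot("top"); s,_=bot.snapshot("scene")
cv2.imwrite("pics/b7.png",np.hstack([cv2.resize(im[130:290,240:440],(400,320)),cv2.resize(s[120:280,240:440],(400,320))]))
E
```

```text
n 555 theta by r [(50, 1.52), (75, 1.52), (100, 1.52)]
tip rel hinge -6.522344366349353 103.87188091664962 theta 1.5101255110937215 r 104.07645565254366 pitch 14.583597537027376
```

View pics/b7.png

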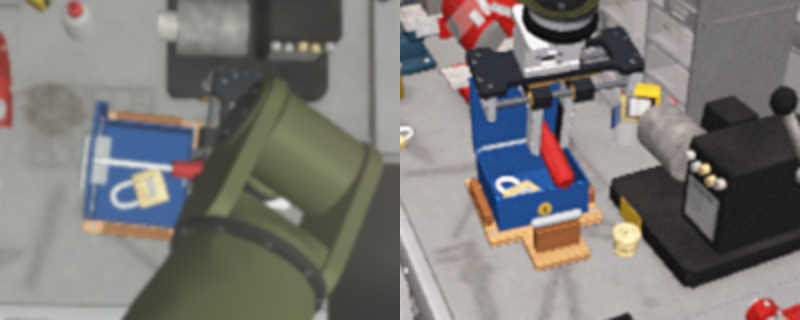

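The lid stands upright, with depth giving 1.52 rad. There is a different padlock inside the box. Next I'll back the driver out, level it, and return it to the mat.

```bash
python3 - <<'E'
from h import *
np.set_printoptions(precision=2,suppress=True)
p,Rr=pose(); e=13
a=p-jx*60; b=p-jx*160+[0,0,30]; 
print(row(a,Rr),row(b,Rr),row([470,-350,160],ori(84.6,-1)),row([414,-366.5,150],ori(8.5,-1)))
E
```

```text
[-5.81  0.   -1.51  0.    0.    0.  ] [-14.73   0.    -6.93   0.     0.     0.  ] [-19.45  -2.54  -8.37  -0.03 -15.58  -0.01] [-21.81  -7.96  -7.95  -9.05 -13.2   75.76]
```

>>> servo_tool(
  deltas=[
    [1, -2, 0, -0.5, 0, 0, 0],
    [1, -5.8, 0, -1.5, 0, 0, 0],
    [1, -10, 0, -4, 0, 0, 0],
    [1, -14.7, 0, -6.9, 0, 0, 0],
    [1, -17, -1.2, -7.6, 0, -8, 0],
    [1, -19.4, -2.5, -8.4, 0, -15.6, 0],
    [1, -19.4, -2.5, -8.4, 0, -15.6, 0],
    [1, -19.4, -2.5, -8.4, 0, -15.6, 0],
  ],
)

```text
clock: 19.45
eef_pos: [470.5, -349.5, 160.4]
tool_rot: [0.005, 0.74, 0.673, -0.006]
contact_force: [0.2, -1.1, -0.6]
opening: 0.234
```

```bash
python3 lid.py; python3 - <<'E'
from h import *
np.set_printoptions(precision=2,suppress=True)
print(pose()[0],row([414,-366.5,140],ori(8.5,-1)))
E
```

```text
n 776 theta by r [(50, 1.52), (75, 1.53), (100, 1.53)]
[ 470.61 -349.54  160.26] [-2.19 -5.47  2.06  1.21 -0.08 76.06]
```

>>> servo_tool(
  deltas=[
    [1, -0.3, -0.7, 0.3, 0.2, 0, 10],
    [1, -0.6, -1.4, 0.6, 0.3, 0, 20],
    [1, -0.9, -2.1, 0.9, 0.5, 0, 30],
    [1, -1.2, -2.8, 1.2, 0.6, 0, 40],
    [1, -1.5, -3.5, 1.5, 0.8, 0, 50],
    [1, -1.8, -4.3, 1.8, 1, 0, 60],
    [1, -2.2, -5.5, 2.1, 1.1, 0, 70],
    [1, -2.2, -5.5, 2.1, 1.2, 0, 76.1],
    [1, -2.2, -5.5, 2.1, 1.2, 0, 76.1],
  ],
)

```text
clock: 20.62
eef_pos: [413.7, -366.7, 139.7]
tool_rot: [0.001, 0.997, 0.074, -0.008]
contact_force: [-0.2, -0.3, -0.6]
opening: 0.235
```

```bash
python3 - <<'E'
from h import *
np.set_printoptions(precision=2,suppress=True)
print(pose()[0],row([414,-366.5,7],ori(8.5,-1)))
im,dep=bot.snapshot("top"); s,_=bot.snapshot("scene")
cv2.imwrite("pics/b8.png",np.hstack([cv2.resize(im[180:320,340:500],(400,350)),cv2.resize(s[210:350,250:410],(400,350))]))
E
```

```text
[ 413.73 -366.67  139.71] [ 0.25 -0.02 13.27  0.03 -0.06  0.02]
```

View pics/b8.png

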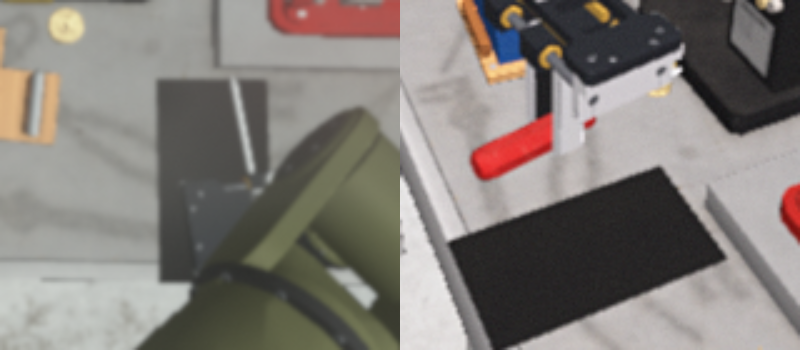

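The driver is over the mat and roughly level, so I'll lower it.

>>> servo_tool(
  deltas=[
    [1, 0.1, 0, 5, 0, 0, 0],
    [1, 0.2, 0, 10, 0, 0, 0],
    [1, 0.2, 0, 12, 0, 0, 0],
    [1, 0.2, 0, 12.8, 0, 0, 0],
    [1, 0.2, 0, 13.1, 0, 0, 0],
    [1, 0.2, 0, 13.3, 0, 0, 0],
    [1, 0.2, 0, 13.3, 0, 0, 0],
  ],
)

```text
clock: 21.6
eef_pos: [413.6, -367.2, 7.5]
tool_rot: [0.002, 0.997, 0.074, -0.008]
contact_force: [-0.9, 0.3, -0.6]
opening: 0.232
```

>>> servo_tool(
  deltas=[
    [1, 0, 0, 0.1, 0, 0, 0],
    [1, 0, 0, 0.1, 0, 0, 0],
  ],
)

```text
clock: 21.85
eef_pos: [413.4, -367.1, 6.1]
tool_rot: [0.002, 0.997, 0.074, -0.008]
contact_force: [-0.5, 0.0, 0.6]
opening: 0.235
```

Now I'll release, let it settle, then rise.

>>> servo_tool(
  deltas=[
    [1, 0, 0, 0.05, 0, 0, 0],
    [0.3, 0, 0, 0.05, 0, 0, 0],
    [0, 0, 0, 0.05, 0, 0, 0],
    [0, 0, 0, 0.05, 0, 0, 0],
    [-0.3, 0, 0, 0.05, 0, 0, 0],
    [-0.3, 0, 0, 0.05, 0, 0, 0],
    [-0.3, 0, 0, 0.05, 0, 0, 0],
    [-0.3, 0, 0, 0.05, 0, 0, 0],
  ],
)

```text
clock: 22.85
eef_pos: [413.4, -367.1, 5.4]
tool_rot: [0.002, 0.997, 0.074, -0.008]
contact_force: [-0.7, 0.7, 0.3]
opening: 0.65
```

>>> servo_tool(
  deltas=[
    [-0.3, 0, 0, -4, 0, 0, 0],
    [-0.3, 0, 0, -10, 0, 0, 0],
    [-0.3, 0, 0, -15, 0, 0, 0],
    [-0.3, -6, 0, -20, 0, 0, 0],
    [-0.3, -12, 4, -20, 0, 0, 0],
    [-0.3, -18, 8, -20, 0, 0, 0],
    [-0.3, -22, 11, -20, 0, 0, 0],
    [-0.3, -22, 11, -20, 0, 0, 0],
  ],
)

```text
clock: 23.85
eef_pos: [212.7, -509.0, 209.2]
tool_rot: [0.002, 0.997, 0.072, -0.008]
contact_force: [0.4, 0.7, 0.3]
opening: 0.648
```

```bash
python3 lid.py; python3 - <<'E'
from h import *
im,dep=bot.snapshot("top"); s,_=bot.snapshot("scene")
cv2.imwrite("pics/b9.png",np.hstack([cv2.resize(im[100:320,190:470],(400,314)),cv2.resize(s[110:350,180:460],(400,343))[:314]]))
for l,z in (("driver_handle",14.5),("driver_tip",14.5),("brass_cylinder_c",15),("brass_padlock_c",8),("oil_bottle_c",61)):
    for m in bot.mark_of("top",l)[:1]: print(l,m["score"],px2w("top",m["location"],z=z))
print(bot.get_obs()["clock"],pose()[0])
E
```

```text
n 1633 theta by r [(50, 1.53), (75, 1.53), (100, 1.53)]
driver_handle 0.79 [ 408.6 -366.9   14.5]
driver_tip 0.93 [ 528.  -343.8   14.5]
brass_padlock_c 0.85 [392.2 135.4   8. ]
oil_bottle_c 0.7 [703.8  -6.8  61. ]
24.25 [ 216.3 -506.7  209.4]
```

View pics/b9.png

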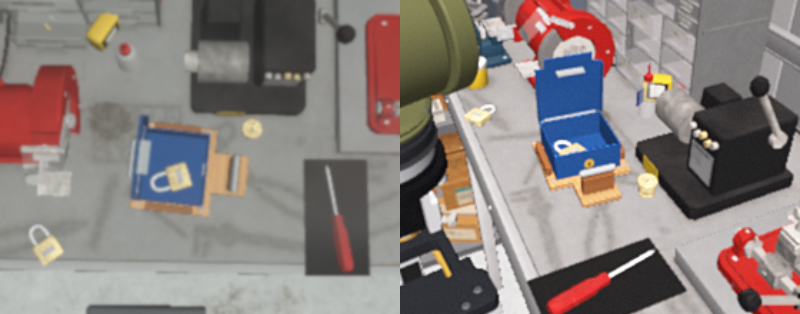

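The lid is upright, the driver lies fully on the mat, the bystanders haven't moved and the arm is clear, so I'll hand in.

```bash
python3 -c "
from station import bot; print(bot.sign_off())"
```

```text
the job is handed in; nothing more can be done
None
```

The cash box lid is open and the job is handed in, at about 24 s of the 72 s allowed.

- **Freeing the lid:** I gripped the screwdriver, put its tip under the lip over the ridge, and levered until the lid came loose. It then measured about 0.11 rad, above the 0.09 needed.
- **Opening it:** I swung the lid upright with the screwdriver's shaft, so the fingers never touched it. Then I laid the screwdriver back on the mat.
- **Last checks:** The depth image puts the lid at 1.53 rad, and it held there after I let go. The screwdriver lies wholly on the mat. The padlock and oil bottle are within about 5 mm of where they started, which is about the measuring error.
- **Incomplete checks:** The network missed the brass lock cylinder in the final top view. The picture shows it standing in place, but I have no final measurement for it. The screwdriver tilted about 2° in the grip during the job, with no effect on the result.

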